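Set a worn stop valve a quarter turn open, play taken up

TASK

The crutch handle of this stop valve is worn and turns loosely on its spindle. Screw the valve shut (clockwise) until you feel its rubber washer nip firmly on the seat, without crushing it; then wind it open until handle and spindle are both well past a quarter turn, and come back to it in the shutting direction only, so that the spindle ends a quarter turn (within about ten degrees) open from where the washer meets the seat and the handle's play is taken up that way. Let go, and leave the toiletries where they are.

Things in the scene. Friction and masses are not known exactly. Their poses are not given: they have to be found in the camera images.
- valve: Brass stop valve in 22 mm copper pipe, fixed to the ledge; origin on the vertical spindle axis at ledge level. Pipe along its y, 135 mm either side, centre 42 mm up. Black collar, 56 mm across, top 79 mm up, white ticks every 15 degrees; gland nut 24 mm across ends 90 mm up. Seat, plug with washer and spindle end are hidden in it and can only be felt. It starts less than a quarter turn open.
- crutch_mid (a point): Centre of the crutch handle, on the spindle axis, 112 mm above the ledge: a brass tee bar 80 mm long (40 mm either side of the axis), 12 mm wide, 13 mm high, on a 23 mm wide hub. x along the bar to its red end, z up. It turns level about the axis: clockwise from above shuts. Below the bar all is free down to the collar. Push the bar sideways near either end, or pinch it from above.
- red_end (a point): Middle of the red end of the bar, 32 mm from the axis. The worn handle has 25 degrees of play on the spindle. Square to the bar here it takes 0.5 N in its play, 5 N (0.15 N m) driving the spindle. On the seat (at any handle angle) the rubber holds to 0.24 N m, then gives 0.2 rad of turn per N m and springs back: 12 to 24 N is a firm nip, 28 N (0.9 N m) crushes it. All stays where left.
- rack_mid (a point): Centre of the white toothbrush rack with two brushes (60 x 80 x 55 mm, brushes to 140 mm), loose in the lime caddy. Leave alone.
- tumbler_mid (a point): Centre of the glass tumbler (68 mm wide, 95 mm high), loose in the lime caddy. Leave alone.
- soapcase_mid (a point): Centre of the flip-top soap case (74 x 107 x 37 mm), loose in the lime caddy. Leave alone.
- comb_mid (a point): Centre of the black comb (175 x 28 x 5 mm), loose on the ledge. Leave alone.
- clipper_mid (a point): Centre of the steel nail clipper (62 x 13 x 10 mm), loose on the ledge. Leave alone.
- handsoap_mid (a point): Centre of the hand soap bottle (62 mm wide, 150 mm high), loose on the ledge. Leave alone.

How it is judged:
On the way, in this order (a step that is already met when the one before it is completed fails the run):
1. the valve is nipped shut on its washer (handle pressed shut with some 0.33 N m or more, 10 N at the red end) (horizontal distance between valve_spindle_c1 and valve_plug_c1 below 0.00946542 m), for 0.2 s.
2. the spindle has been opened past a quarter turn, by 10 degrees or more beyond it (horizontal distance between valve_plug_c1 and valve_seat_c2 below 0.0128138 m), for 0.1 s.
At the end, for the whole second after the job is handed in: The spindle stands a quarter turn (90 degrees, give or take 10) open from where the washer meets the seat (the key of the plug within 1.8 mm of the quarter-turn key of the seat, both 10 mm from the axis), and the toiletries are within 20 mm of where they were (horizontal distance between valve_plug_c1 and valve_seat_c1 below 0.00177765 m and distance of each of rack_mid, tumbler_mid, soapcase_mid, comb_mid, clipper_mid, handsoap_mid from where it was at the start of the episode below 0.02 m); the robot touches nothing.
It fails at once if the washer is crushed: the handle is pressed shut with more than some 1 N m, 30 N at the red end (horizontal distance between valve_spindle_c1 and valve_plug_c1 below 0.0084554 m).
It fails at once if a toiletry is knocked more than 30 mm out of place (distance of any of rack_mid, tumbler_mid, soapcase_mid, comb_mid, clipper_mid, handsoap_mid from where it was at the start of the episode above 0.03 m).
It also fails if it takes over 72 s, if anything falls off the work surface, if the arm or the gripper's body presses on something with over 40 N, if the wrist force passes 120 N, or if a joint passes its speed limit or range.

ROBOT

A 6-joint arm with a two-finger parallel gripper is mounted at the origin on the work surface. World frame = base frame: x ahead of the robot, y to its left, z up, the work surface at z = 0. Lengths are in m, angles in rad, forces in N, time in s.
With the tool pointing down it reaches from about 0.275 to 0.725 m from the base axis. Payload 15.9 kg.
Tool frame: the origin (TCP) lies between the finger pads; the fingertips stand 11 mm ahead of it and the grasp point (between the pads) lies 8 mm behind it; z points along the fingers, y is the direction in which the jaws open and shut (so a half turn about z gives the same grasp; the last joint's range is limited). The gripper opens to 85 mm and grips with 20 to 120 N. Pads are 22 mm wide; open, the fingers measure 114 mm over their backs; the gripper's body (76 mm by 85 mm) begins 54 mm behind the grasp point. The pads swing forward as they close: fully open they stand 13 mm farther back than shut.
Start: joints at [-1.222, 0.213, -0.034, 1.323, 0, 1.571], TCP at [0.171, -0.47, 0.242] pointing down, gripper open.
Joint ranges: [-2.98, 2.98], [-0.74, 1.72], [-1.14, 1.35], [-2.1, 2.04], [-1.57, 1.44], [-3.14, 3.14]. Speed limits (rad/s): [1.89, 1.89, 2.39, 2.57, 3.14, 3.14].

INTERFACE

Orientations are given as a unit quaternion [x, y, z, w].
In Python, from cell import arm gives the robot as it stands.
- The arm moves only by the shell command python3 -m jog 'ROWS' [FORCE]. ROWS is JSON, a list that holds one entry, the list of rows, each a list of 7 numbers: the shift along the world's x, y, z in m, then the turn, a rotation vector about the world's x, y, z in rad, then the finger opening in m, from 0 to 0.0854. In form: [[[x, y, z, wx, wy, wz, claw], ...]]. A call has 1 to 5 rows; each row shifts and turns the commanded pose from where the row before left it; what a row does not reach is not made up. A row lasts 1/10 s, in which the tool goes at most 50 mm and 8.59 degrees, less where a joint would pass 70% of its speed; a pose out of reach is approached as far as the arm can. A call is refused whole if a number of a shift passes 0.05 or a number of a turn 0.15, either way. A call with a gripper value outside its range is refused whole. The fingers move at their own pace and stop on an object; FORCE is the grip in N (left out, the last holds). Time passes only in rows, so rows that do not move let the fingers close. It gives the time, the measured TCP pose, the force and the opening at its end, in the units of the state.
- arm.read_state(): the state, without advancing time (a new reading comes with each control period).
- arm.capture(name): name is "side" or "top"; returns (picture, depth): 384x512x3 uint8, red, green, blue; 384x512 float32, m along the optical axis (not along the pixel's ray), 0 where there is no reading.
- arm.camera_params(name): a dict with "K" (3x3 intrinsics, pixels), "origin" and "orientation" of the camera in the world. Camera axes: x right, y down, z forward; pixel columns grow to the right and rows downward; lengths in m; the calibration is good to about 2 mm. A picture is of the moment at which its call begins. camera_params takes no time and is no camera call.
- arm.finish_job(): hands the job in, once; it reports no verdict.
The state is a dict: "clock": time; "q": joint angles; "dq": joint speeds; "joint_torque": joint torques, N m; "eef_pos": TCP position; "eef_rot": TCP orientation; "ft_force": force on the tool from outside, world axes, zero at the start; "moment": the same for the moment, N m; "width": finger opening in m.
Only numpy, scipy, OpenCV 4.12 (cv2) and the standard library are available. Lean on these libraries where they do the work, as an engineer would, in place of code of your own. Each camera call takes 0.05 s, during which the arm holds its last target.

## Working session

There is one attempt and no reset: what is moved stays moved. The work goes in short steps, Python scripts to look and compute and a shell command to move; the robot and the scene stay as the last step left them, time stands still between calls to the robot, and variables do not carry over. Pictures are saved under pics/ and viewed, and the job is handed in when it is done.

```bash
ls; mkdir -p pics
python3 - <<'E'
from cell import arm
import cv2
print(arm.read_state())
for n in("side","top"):
    p,d=arm.capture(n); cv2.imwrite(f"pics/{n}0.png",p[:,:,::-1]); 
    import numpy as np; np.save(f"{n}d.npy",d); np.save(f"{n}p.npy",p)
    print(n,arm.camera_params(n))
E
```

```text
pics
{'clock': 0.0, 'q': array([-1.22198807e+00,  2.13358098e-01, -3.50489145e-02,  1.32349993e+00,
       -3.36550448e-05,  1.57079056e+00]), 'dq': array([-6.43452569e-04, -8.54119412e-04, -3.14586633e-05, -3.57308905e-04,
        6.40991067e-04,  4.73742852e-04]), 'joint_torque': array([ 4.12326030e-03, -6.86165786e+01,  4.87114441e+01,  1.74990704e-02,
        3.20006084e-04, -2.64221221e-06]), 'eef_pos': array([ 0.17076855, -0.46958904,  0.24181923]), 'eef_rot': array([ 9.84829456e-01,  1.73524161e-01, -1.12928599e-04, -5.43965182e-04]), 'ft_force': array([ 0.01480654,  0.44994898, -0.4161273 ]), 'moment': array([-0.00392899, -0.00427149,  0.06947829]), 'width': 0.08547716398006062}
side {'K': array([[462.20005843,   0.        , 251.55140865],
       [  0.        , 462.20005843, 182.31210784],
       [  0.        ,   0.        ,   1.        ]]), 'origin': array([0.37037942, 0.75934489, 0.97659798]), 'orientation': array([-0.08791863,  0.92343718, -0.37216094,  0.03209873])}
top {'K': array([[389.44649992,   0.        , 260.27955885],
       [  0.        , 389.44649992, 194.66324259],
       [  0.        ,   0.        ,   1.        ]]), 'origin': array([ 0.41769885, -0.0625461 ,  1.08074335]), 'orientation': array([ 0.71539251, -0.69610711,  0.04953493, -0.0345649 ])}
```

View pics/side0.png

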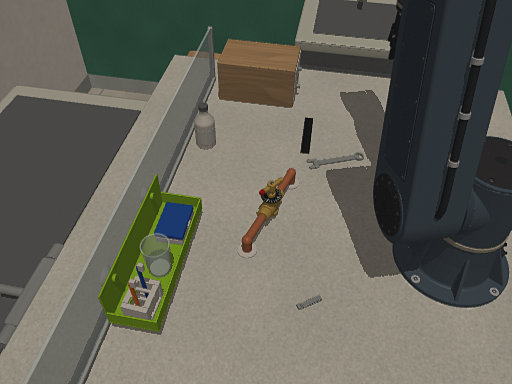

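View pics/top0.png

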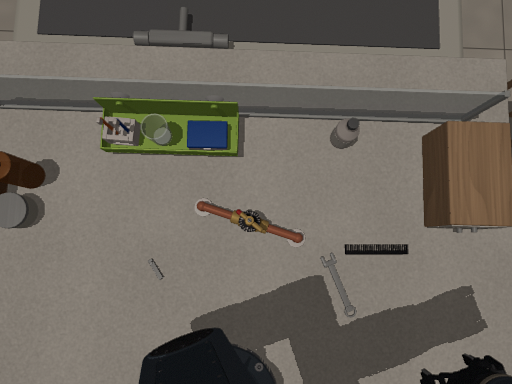

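The side view shows the valve at about (270,197) and the caddy to its left. In the top view the valve is at about (250,220), clear of everything else. I'll zoom in on it next.

```bash
cat > h.py <<'E'
import numpy as np,cv2
from scipy.spatial.transform import Rotation as R
from cell import arm
def ray(n,u,v,z):
    c=arm.camera_params(n);K=c["K"];d=np.array([(u-K[0,2])/K[0,0],(v-K[1,2])/K[1,1],1.])
    d=R.from_quat(c["orientation"]).as_matrix()@d;o=np.array(c["origin"]);return o+d*(z-o[2])/d[2]
def proj(n,P):
    c=arm.camera_params(n);p=R.from_quat(c["orientation"]).as_matrix().T@(np.asarray(P)-c["origin"]);q=c["K"]@p;return q[:2]/q[2]
E
python3 - <<'E'
from h import *
t=np.load("topp.npy")[:,:,::-1];s=np.load("sidep.npy")[:,:,::-1]
a=cv2.resize(t[190:250,190:310],None,fx=6,fy=6,interpolation=cv2.INTER_CUBIC)
b=cv2.resize(s[160:260,230:310],None,fx=6,fy=6,interpolation=cv2.INTER_CUBIC)
cv2.imwrite("pics/t1.png",a);cv2.imwrite("pics/s1.png",b)
for n,im in(("top",t),("side",s)):
    hsv=cv2.cvtColor(np.ascontiguousarray(im),cv2.COLOR_BGR2HSV)
    m=((hsv[...,0]<5)|(hsv[...,0]>172))&(hsv[...,1]>150)&(hsv[...,2]>80)
    nn,l,st,c=cv2.connectedComponentsWithStats(m.astype(np.uint8))
    for i in range(1,nn):
        if st[i,4]>3: print(n,st[i],c[i],ray(n,*c[i],.1185))
E
```

```text
top [236 210   6   4  16] [238.3125 211.4375] [ 0.48972094 -0.02822308  0.1185    ]
side [260 189   5   6  20] [262.   191.65] [ 0.48682651 -0.02496363  0.1185    ]
```

Run:
```python
from h import *
# pipe flanges
for uv in((203,207),(297,238)): print("flange",ray("top",*uv,0.0))
print("hub",ray("top",251,219,.112))
for uv in((291,173),(248,245)): print("pipe ends side",ray("side",*uv,0.042))
```

```text
flange [0.50821316 0.07428302 0.        ]
flange [ 0.42953649 -0.18842576  0.        ]
hub [ 0.47225384 -0.06010131  0.112     ]
pipe ends side [ 0.42813704 -0.18239501  0.042     ]
pipe ends side [0.50052748 0.08927796 0.042     ]
```

View pics/t1.png

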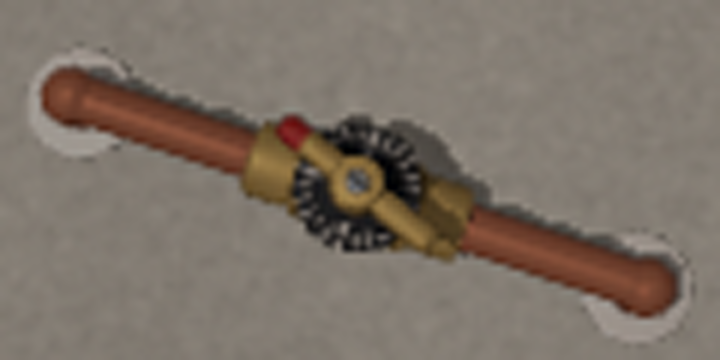

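View pics/s1.png

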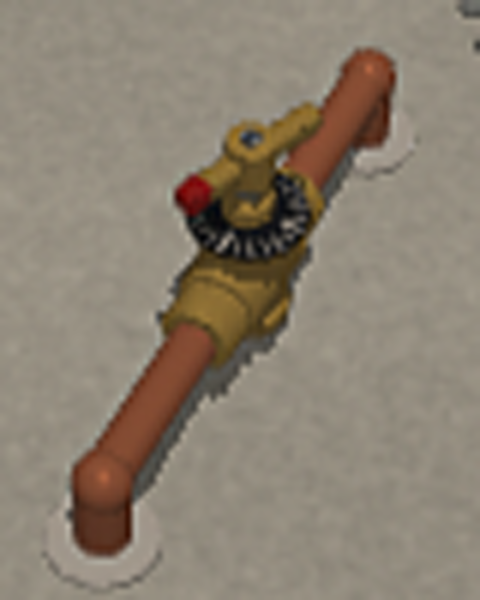

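The top zoom shows the hub at about (357,182), with the red end up and left of it at (293,131). The bar lies close to the pipe direction. Next I'll refine the spindle axis from both views.

Run:
```python
from h import *
print("hubtop", ray("top",190+357/6-.4,190+182/6-.4,.12), ray("side",230+251/6-.4,160+138/6-.4,.12))
print("far end", ray("top",190+440/6-.4,190+245/6-.4,.112), ray("side",230+314/6-.4,160+118/6-.4,.112))
print("collar", ray("top",190+357/6-.4,190+183/6-.4,.079), ray("side",230+250/6-.4,160+212/6-.4,.079))
# triangulated height of red
t=np.load("topp.npy")[:,:,::-1]
for n in("top","side"):
    d=np.load(n+"d.npy"); u,v=((238,211) if n=="top" else (262,191)); print(n,d[v-1:v+2,u-1:u+2].round(3).tolist())
    c=arm.camera_params(n);K=c["K"];z=d[v,u];print(R.from_quat(c["orientation"]).as_matrix()@(z*np.array([(u-K[0,2])/K[0,0],(v-K[1,2])/K[1,1],1]))+c["origin"])
# pipe centre line via copper mask in top
hsv=cv2.cvtColor(np.ascontiguousarray(t),cv2.COLOR_BGR2HSV)
m=(hsv[...,0]>=5)&(hsv[...,0]<14)&(hsv[...,1]>100)&(hsv[...,2]>60); m[:, :195]=0;m[:,305:]=0;m[:195]=0;m[250:]=0
v,u=np.nonzero(m);P=np.array([ray("top",a,b,.053) for a,b in zip(u,v)])[:,:2]
c=P.mean(0);w=np.linalg.svd(P-c)[2][0];s=(P-c)@w;print(len(P),c,w,"mid",c+w*(s.max()+s.min())/2,np.ptp(s),np.degrees(np.arctan2(w[1],w[0])))
```

```text
hubtop [ 0.46937745 -0.05550842  0.12      ] [ 0.46823161 -0.05943425  0.12      ]
far end [ 0.44473856 -0.09048038  0.112     ] [ 0.44410722 -0.08428324  0.112     ]
collar [ 0.47115507 -0.05522066  0.079     ] [ 0.46629649 -0.05417565  0.079     ]
top [[0.9629999995231628, 0.9639999866485596, 0.9639999866485596], [0.9649999737739563, 0.9639999866485596, 0.9610000252723694], [0.9620000123977661, 0.9629999995231628, 0.9639999866485596]]
[ 0.49085127 -0.02738313  0.11760339]
side [[1.1679999828338623, 1.1670000553131104, 1.1679999828338623], [1.1660000085830688, 1.1699999570846558, 1.1710000038146973], [1.1640000343322754, 1.1640000343322754, 1.1720000505447388]]
[ 0.48725803 -0.02749954  0.11813911]
584 [ 0.46867095 -0.05706495] [-0.28928074 -0.9572443 ] mid [ 0.46902566 -0.0558912 ] 0.29170544786290975 -106.814900107981
```

Both views agree on the axis: about (0.469, -0.0565), with the bar at about 55° in the world frame. I'll move above the red end now.

```bash
python3 -m jog '[[[0.026,0.0365,0,0,0,0.12,0.03],[0.026,0.0365,0,0,0,0.12,0.03],[0.026,0.0365,0,0,0,0.12,0.03],[0.026,0.0365,0,0,0,0.12,0.03],[0.026,0.0365,0,0,0,0.12,0.03]]]' 40
python3 -m jog '[[[0.026,0.0365,0,0,0,0,0.03],[0.026,0.0365,0,0,0,0,0.03],[0.026,0.0365,0,0,0,0,0.03],[0.026,0.0365,0,0,0,0,0.03],[0.026,0.0365,0,0,0,0,0.03]]]'
python3 -m jog '[[[0.026,0.0365,-0.02,0,0,0,0.03],[0.026,0.0365,-0.03,0,0,0,0.03],[0,0,0,0,0,0,0.03]]]'
cat >> h.py <<'E'
C=np.array([0.469,-0.0565])
def st():
    s=arm.read_state();p=s["eef_pos"];x=R.from_quat(s["eef_rot"]).as_matrix()
    r=p[:2]-C;f=s["ft_force"];m=s["moment"]
    print("t",round(s["clock"],2),"p",p.round(4),"r",round(np.hypot(*r),4),"phi",round(np.degrees(np.arctan2(r[1],r[0])),2),"toolx",round(np.degrees(np.arctan2(x[1,0],x[0,0])),2),"tilt",round(np.degrees(np.arccos(-x[2,2])),2),"F",f.round(2),"M",m.round(3),"rxF",round(r[0]*f[1]-r[1]*f[0],3),"w",round(s["width"],4),"q",s["q"].round(2))
E
python3 -c "from h import *;st()"
```

```text
clock: 0.6
eef_pos: [0.3014, -0.2857, 0.2422]
eef_rot: [0.889, 0.459, -0.0, -0.0]
ft_force: [0.7, -1.1, 0.1]
width: 0.0302
clock: 1.1
eef_pos: [0.4315, -0.1031, 0.2422]
eef_rot: [0.89, 0.457, -0.0, -0.0]
ft_force: [1.0, -1.8, -0.0]
width: 0.0298
clock: 1.4
eef_pos: [0.4812, -0.031, 0.1909]
eef_rot: [0.889, 0.459, -0.002, -0.002]
ft_force: [-0.8, -0.6, -0.5]
width: 0.0302
t 1.4 p [ 0.4812 -0.031   0.1909] r 0.0283 phi 64.41 toolx 54.59 tilt 0.26 F [-0.82 -0.6  -0.5 ] M [-0.023  0.015  0.034] rxF 0.014 w 0.0302 q [-0.06  0.2  -0.19  1.19  0.    2.12]
```

```bash
for i in 1 2 3 4; do python3 -m jog '[[[0,0,0,0,0,0.1496,0.03],[0,0,0,0,0,0.1496,0.03],[0,0,0,0,0,0.1496,0.03],[0,0,0,0,0,0.1496,0.03],[0,0,0,0,0,0.1496,0.03]]]'; done | tail -5
python3 -m jog '[[[0.005,-0.001,0,0,0,0.1496,0.03],[0,0,0,0,0,0,0.03],[0,0,0,0,0,0,0.03]]]'
python3 - <<'E'
from h import *
st()
p,d=arm.capture("top");cv2.imwrite("pics/t2.png",cv2.resize(p[170:260,180:320,::-1],None,fx=5,fy=5,interpolation=cv2.INTER_CUBIC))
p,d=arm.capture("side");cv2.imwrite("pics/s2.png",cv2.resize(p[120:240,200:340,::-1],None,fx=5,fy=5,interpolation=cv2.INTER_CUBIC))
E
```

```text
clock: 3.4
eef_pos: [0.4806, -0.035, 0.1946]
eef_rot: [-0.392, 0.92, 0.0, -0.0]
ft_force: [-0.1, -0.0, -0.6]
width: 0.0302
clock: 3.7
eef_pos: [0.4857, -0.0358, 0.1945]
eef_rot: [-0.455, 0.891, 0.0, -0.0]
ft_force: [-0.6, 0.5, 1.2]
width: 0.0299
t 3.7 p [ 0.4857 -0.0358  0.1945] r 0.0266 phi 51.04 toolx -125.93 tilt 0.02 F [-0.62  0.46  1.18] M [-0.023 -0.005  0.016] rxF 0.02 w 0.0299 q [-0.07  0.2  -0.17  1.2  -0.   -1.02]
```

View pics/s2.png

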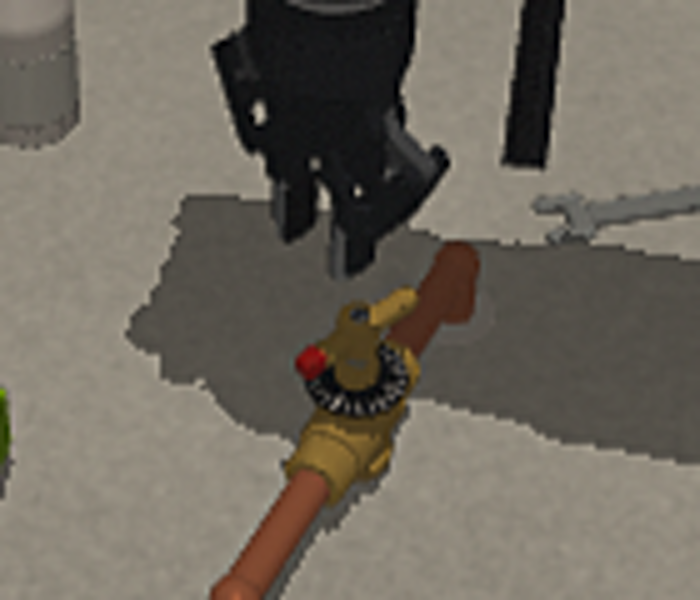

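The side view shows the open fingers above the handle and clear of everything. I'll descend astride the red end.

```bash
python3 -m jog '[[[0.0005,0.004,-0.02,0,0,0,0.03],[0,0,-0.02,0,0,0,0.03],[0,0,0,0,0,0,0.03],[0,0,0,0,0,0,0.03]]]'; python3 -c "from h import *;st()"
```

```text
clock: 4.2
eef_pos: [0.4862, -0.0316, 0.1549]
eef_rot: [-0.456, 0.89, 0.0, -0.0]
ft_force: [-0.3, 0.3, 0.2]
width: 0.0299
t 4.2 p [ 0.4862 -0.0316  0.1549] r 0.0303 phi 55.37 toolx -125.72 tilt 0.03 F [-0.29  0.26  0.15] M [-0.011  0.002  0.048] rxF 0.012 w 0.0299 q [-0.06  0.22 -0.25  1.1  -0.   -1.01]
```

```bash
python3 -m jog '[[[0,0,-0.015,0,0,0,0.03],[0,0,-0.01,0,0,0,0.03],[0,0,-0.01,0,0,0,0.03],[0,0,-0.01,0,0,0,0.03],[0,0,0,0,0,0,0.03]]]'; python3 -c "from h import *;st()"
python3 -m jog '[[[0,0,-0.005,0,0,0,0.03],[0,0,0,0,0,0,0.03],[0,0,0,0,0,0,0.03]]]'
python3 - <<'E'
from h import *
st()
p,d=arm.capture("side");cv2.imwrite("pics/s3.png",cv2.resize(p[120:240,200:340,::-1],None,fx=5,fy=5,interpolation=cv2.INTER_CUBIC))
E
```

```text
clock: 4.7
eef_pos: [0.4858, -0.0315, 0.1084]
eef_rot: [-0.457, 0.89, 0.0, -0.001]
ft_force: [-0.4, 0.6, 0.1]
width: 0.0302
t 4.7 p [ 0.4858 -0.0315  0.1084] r 0.0301 phi 56.14 toolx -125.64 tilt 0.1 F [-0.42  0.59  0.07] M [ 0.034 -0.069 -0.05 ] rxF 0.02 w 0.0302 q [-0.06  0.26 -0.33  0.99  0.   -1.01]
clock: 5.0
eef_pos: [0.4866, -0.0315, 0.1047]
eef_rot: [-0.457, 0.89, -0.0, 0.0]
ft_force: [0.7, -0.2, 0.5]
width: 0.0302
t 5.0 p [ 0.4866 -0.0315  0.1047] r 0.0305 phi 54.84 toolx -125.64 tilt 0.01 F [ 0.69 -0.2   0.5 ] M [-0.022  0.018  0.039] rxF -0.021 w 0.0302 q [-0.06  0.26 -0.33  0.98  0.   -1.01]
```

View pics/s3.png

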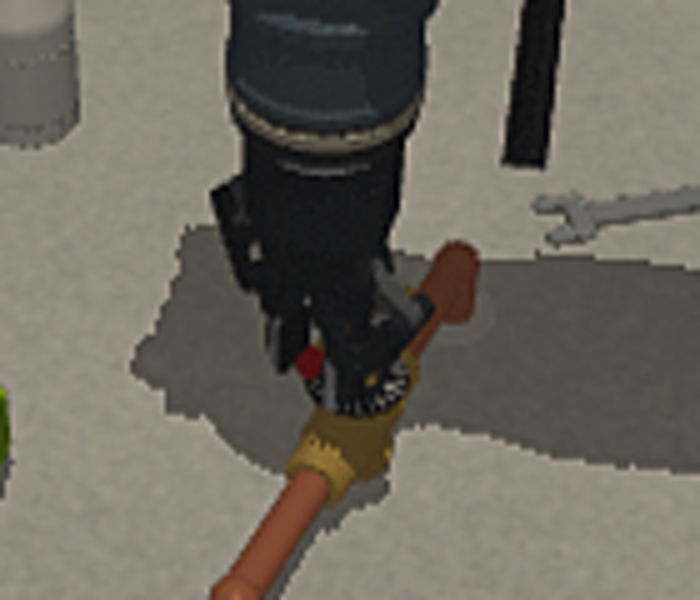

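The red end sits between the fingers. I'll narrow them around the bar and work out the arc steps.

```bash
python3 -m jog '[[[0,0,0,0,0,0,0.016],[0,0,0,0,0,0,0.016],[0,0,0,0,0,0,0.016]]]'
python3 - <<'E'
from h import *
st()
s=arm.read_state();r=s["eef_pos"][:2]-C;ph=np.degrees(np.arctan2(r[1],r[0]))
q=C+r*0; cur=s["eef_pos"][:2]
for k in range(1,27):
    a=np.radians(ph-4*k);n=C+.03*np.array([np.cos(a),np.sin(a)]);print(round(ph-4*k,1),(n-cur).round(4).tolist());cur=n
E
```

```text
clock: 5.35
eef_pos: [0.4865, -0.0315, 0.1046]
eef_rot: [-0.457, 0.89, -0.0, 0.0]
ft_force: [1.5, 1.1, 0.1]
width: 0.016
t 5.35 p [ 0.4865 -0.0315  0.1046] r 0.0305 phi 54.93 toolx -125.64 tilt 0.01 F [1.51 1.07 0.14] M [-0.054 -0.02  -0.017] rxF -0.019 w 0.016 q [-0.06  0.26 -0.33  0.98  0.   -1.01]
50.9 [0.0014, -0.0017]
46.9 [0.0016, -0.0014]
42.9 [0.0015, -0.0015]
38.9 [0.0014, -0.0016]
34.9 [0.0013, -0.0017]
30.9 [0.0011, -0.0018]
26.9 [0.001, -0.0018]
22.9 [0.0009, -0.0019]
18.9 [0.0007, -0.002]
14.9 [0.0006, -0.002]
10.9 [0.0005, -0.002]
6.9 [0.0003, -0.0021]
2.9 [0.0002, -0.0021]
-1.1 [0.0, -0.0021]
-5.1 [-0.0001, -0.0021]
-9.1 [-0.0003, -0.0021]
-13.1 [-0.0004, -0.0021]
-17.1 [-0.0005, -0.002]
-21.1 [-0.0007, -0.002]
-25.1 [-0.0008, -0.0019]
-29.1 [-0.001, -0.0019]
-33.1 [-0.0011, -0.0018]
-37.1 [-0.0012, -0.0017]
-41.1 [-0.0013, -0.0016]
-45.1 [-0.0014, -0.0015]
-49.1 [-0.0015, -0.0014]
```

```bash
python3 -m jog '[[[0.0014,-0.0017,0,0,0,-0.07,0.016],[0.0016,-0.0014,0,0,0,-0.07,0.016]]]'; python3 -c "from h import *;st()"
python3 -m jog '[[[0.0015,-0.0015,0,0,0,-0.07,0.016]]]'; python3 -c "from h import *;st()"
python3 -m jog '[[[0.0014,-0.0016,0,0,0,-0.07,0.016]]]'; python3 -c "from h import *;st()"
```

```text
clock: 5.55
eef_pos: [0.4895, -0.0346, 0.1046]
eef_rot: [-0.392, 0.92, 0.0, 0.0]
ft_force: [-0.1, 0.7, 0.2]
width: 0.0161
t 5.55 p [ 0.4895 -0.0346  0.1046] r 0.03 phi 46.86 toolx -133.81 tilt 0.0 F [-0.07  0.67  0.22] M [0.029 0.081 0.03 ] rxF 0.015 w 0.0161 q [-0.07  0.26 -0.33  0.98  0.   -0.88]
clock: 5.65
eef_pos: [0.491, -0.0362, 0.1045]
eef_rot: [-0.36, 0.933, 0.0, -0.0]
ft_force: [-0.4, 0.2, 1.0]
width: 0.0159
t 5.65 p [ 0.491  -0.0362  0.1045] r 0.0299 phi 42.8 toolx -137.83 tilt 0.01 F [-0.39  0.18  1.04] M [0.02  0.127 0.026] rxF 0.012 w 0.0159 q [-0.07  0.27 -0.32  0.98 -0.   -0.81]
clock: 5.75
eef_pos: [0.4924, -0.0378, 0.1045]
eef_rot: [-0.327, 0.945, 0.0, -0.0]
ft_force: [-1.4, 0.7, 1.0]
width: 0.0161
t 5.75 p [ 0.4924 -0.0378  0.1045] r 0.03 phi 38.7 toolx -141.85 tilt 0.01 F [-1.36  0.75  1.04] M [ 0.041  0.039 -0.007] rxF 0.043 w 0.0161 q [-0.08  0.27 -0.32  0.98  0.   -0.74]
```

```bash
python3 -m jog '[[[0.0013,-0.0017,0,0,0,-0.07,0.016]]]'>/dev/null; python3 -c "from h import *;st()"
python3 -m jog '[[[0.0011,-0.0018,0,0,0,-0.07,0.016]]]'>/dev/null; python3 -c "from h import *;st()"
python3 -m jog '[[[0.0010,-0.0018,0,0,0,-0.07,0.016]]]'>/dev/null; python3 -c "from h import *;st()"
```

```text
t 5.85 p [ 0.4937 -0.0395  0.1045] r 0.03 phi 34.62 toolx -145.86 tilt 0.01 F [-0.99  0.4   0.81] M [ 0.168  0.301 -0.005] rxF 0.027 w 0.0161 q [-0.08  0.27 -0.31  0.98  0.   -0.68]
t 5.95 p [ 0.4945 -0.041   0.1044] r 0.0298 phi 31.27 toolx -149.86 tilt 0.06 F [-2.62  3.22  1.53] M [0.655 0.504 0.078] rxF 0.122 w 0.0159 q [-0.08  0.28 -0.31  0.98  0.   -0.61]
t 6.05 p [ 0.4954 -0.0427  0.1044] r 0.0298 phi 27.52 toolx -153.87 tilt 0.07 F [-3.96  2.91  0.75] M [ 0.59   0.533 -0.007] rxF 0.131 w 0.0159 q [-0.09  0.28 -0.31  0.99  0.   -0.54]
```

```bash
cat >> h.py <<'E'
def ok(lim=.22):
    import sys
    st();s=arm.read_state();r=s["eef_pos"][:2]-C;f=s["ft_force"]
    sys.exit(0 if abs(r[0]*f[1]-r[1]*f[0])<lim else 1)
E
cat > ck.sh <<'E'
python3 -c "from h import *;ok(${1:-.22})"
E
c="bash ck.sh"
python3 -m jog '[[[0.0005,-0.0009,0,0,0,-0.035,0.016]]]'>/dev/null; $c &&
python3 -m jog '[[[0.0005,-0.0009,0,0,0,-0.035,0.016]]]'>/dev/null && $c &&
python3 -m jog '[[[0.0004,-0.0010,0,0,0,-0.035,0.016]]]'>/dev/null && $c &&
python3 -m jog '[[[0.0004,-0.0010,0,0,0,-0.035,0.016]]]'>/dev/null && $c &&
python3 -m jog '[[[0.0003,-0.0010,0,0,0,-0.035,0.016]]]'>/dev/null && $c &&
python3 -m jog '[[[0.0003,-0.0010,0,0,0,-0.035,0.016]]]'>/dev/null && $c
```

```text
t 6.15 p [ 0.4958 -0.0437  0.1043] r 0.0297 phi 25.51 toolx -155.86 tilt 0.07 F [-3.66  3.77  0.04] M [0.571 0.589 0.002] rxF 0.148 w 0.0158 q [-0.09  0.28 -0.31  0.99  0.   -0.51]
t 6.25 p [ 0.4963 -0.0446  0.1043] r 0.0298 phi 23.64 toolx -157.8 tilt 0.07 F [-3.31  2.44  0.73] M [0.507 0.591 0.048] rxF 0.106 w 0.0155 q [-0.09  0.28 -0.3   0.99  0.   -0.48]
t 6.35 p [ 0.4966 -0.0455  0.1043] r 0.0297 phi 21.69 toolx -159.8 tilt 0.08 F [-2.85  3.42  0.44] M [0.523 0.574 0.035] rxF 0.126 w 0.0158 q [-0.09  0.28 -0.3   0.99  0.   -0.44]
t 6.45 p [ 0.497  -0.0465  0.1043] r 0.0297 phi 19.57 toolx -161.8 tilt 0.08 F [-3.37  2.38  0.05] M [0.583 0.646 0.105] rxF 0.1 w 0.0156 q [-0.09  0.28 -0.3   0.99  0.   -0.41]
t 6.55 p [ 0.4973 -0.0475  0.1043] r 0.0297 phi 17.58 toolx -163.81 tilt 0.08 F [-2.51  1.48  0.08] M [0.539 0.602 0.042] rxF 0.064 w 0.0158 q [-0.1   0.28 -0.3   0.99  0.   -0.38]
t 6.65 p [ 0.4975 -0.0485  0.1043] r 0.0296 phi 15.67 toolx -165.81 tilt 0.08 F [-3.77  2.84  0.06] M [0.528 0.672 0.048] rxF 0.111 w 0.0162 q [-0.1   0.28 -0.3   0.99  0.   -0.35]
```

```bash
cat >> h.py <<'E'
def ok(lim=.22):
    import sys
    s=arm.read_state();p=s["eef_pos"];r=p[:2]-C;f=s["ft_force"];x=R.from_quat(s["eef_rot"]).as_matrix()
    t=r[0]*f[1]-r[1]*f[0];ph=np.arctan2(r[1],r[0])
    print("t",round(s["clock"],2),"r",round(np.hypot(*r),4),"z",p[2].round(4),"phi",round(np.degrees(ph),2),"tool",round((np.degrees(np.arctan2(x[1,0],x[0,0]))+180)%360,2),"F",f.round(1),"rxF",round(t,3),"Mz",s["moment"][2].round(3),"T",round(t+s["moment"][2],3),"q6",s["q"][5].round(2))
    sys.exit(0 if abs(t)<lim and abs(t+s["moment"][2])<lim+.05 else 1)
E
c="bash ck.sh"
python3 -m jog '[[[0.0002,-0.0010,0,0,0,0,0.016]]]'>/dev/null; $c &&
python3 -m jog '[[[0.0002,-0.0010,0,0,0,0,0.016]]]'>/dev/null && $c &&
python3 -m jog '[[[0.0002,-0.0010,0,0,0,0,0.016]]]'>/dev/null && $c &&
python3 -m jog '[[[0.0002,-0.0010,0,0,0,-0.035,0.016]]]'>/dev/null && $c &&
python3 -m jog '[[[0.0001,-0.0010,0,0,0,-0.035,0.016]]]'>/dev/null && $c &&
python3 -m jog '[[[0.0001,-0.0010,0,0,0,-0.035,0.016]]]'>/dev/null && $c
```

```text
t 6.75 r 0.0297 z 0.1043 phi 13.53 tool 14.23 F [-3.1  3.3  0.2] rxF 0.117 Mz 0.002 T 0.119 q6 -0.35
t 6.85 r 0.0299 z 0.1044 phi 11.42 tool 14.33 F [-2.7  4.6  0.8] rxF 0.152 Mz -0.029 T 0.123 q6 -0.35
t 6.95 r 0.03 z 0.1044 phi 9.7 tool 14.33 F [-2.4  6.7  1.4] rxF 0.209 Mz -0.092 T 0.118 q6 -0.35
t 7.05 r 0.03 z 0.1044 phi 7.89 tool 12.32 F [-3.4  5.8  0.5] rxF 0.187 Mz -0.026 T 0.161 q6 -0.32
t 7.15 r 0.0299 z 0.1044 phi 5.95 tool 10.25 F [-4.   6.6  0.7] rxF 0.21 Mz -0.044 T 0.167 q6 -0.29
t 7.25 r 0.0299 z 0.1044 phi 4.06 tool 8.24 F [-3.3  7.   0.1] rxF 0.216 Mz -0.046 T 0.17 q6 -0.25
```

```bash
c="bash ck.sh .26"
python3 -m jog '[[[0.0001,-0.0010,0,0,0,-0.045,0.016]]]'>/dev/null; $c &&
python3 -m jog '[[[0.0000,-0.0010,0,0,0,-0.045,0.016]]]'>/dev/null && $c &&
python3 -m jog '[[[0.0000,-0.0010,0,0,0,-0.035,0.016]]]'>/dev/null && $c &&
python3 -m jog '[[[0.0000,-0.0010,0,0,0,-0.035,0.016]]]'>/dev/null && $c &&
python3 -m jog '[[[-0.0001,-0.0010,0,0,0,-0.035,0.016]]]'>/dev/null && $c &&
python3 -m jog '[[[-0.0001,-0.0010,0,0,0,-0.035,0.016]]]'>/dev/null && $c &&
python3 -m jog '[[[-0.0001,-0.0010,0,0,0,-0.035,0.016]]]'>/dev/null && $c &&
python3 -m jog '[[[-0.0002,-0.0010,0,0,0,-0.035,0.016]]]'>/dev/null && $c
```

```text
t 7.35 r 0.0299 z 0.1043 phi 2.11 tool 5.66 F [-4.   5.7  0.2] rxF 0.175 Mz -0.012 T 0.163 q6 -0.21
t 7.45 r 0.0298 z 0.1043 phi 0.12 tool 3.06 F [-3.3  5.1  0.6] rxF 0.152 Mz -0.005 T 0.148 q6 -0.17
t 7.55 r 0.0298 z 0.1043 phi -1.86 tool 1.05 F [-3.6  5.3 -0.5] rxF 0.155 Mz 0.005 T 0.16 q6 -0.13
t 7.65 r 0.0299 z 0.1043 phi -3.74 tool 359.07 F [-3.3  5.3  0. ] rxF 0.15 Mz -0.049 T 0.102 q6 -0.1
t 7.75 r 0.0299 z 0.1043 phi -5.68 tool 357.06 F [-3.2  5.3 -0.9] rxF 0.148 Mz 0.034 T 0.181 q6 -0.07
t 7.85 r 0.03 z 0.1043 phi -7.61 tool 355.06 F [-3.1  4.5 -0.4] rxF 0.122 Mz -0.006 T 0.115 q6 -0.03
t 7.95 r 0.0301 z 0.1043 phi -9.54 tool 353.05 F [-2.2  5.4  0.8] rxF 0.15 Mz 0.0 T 0.151 q6 -0.0
t 8.05 r 0.0302 z 0.1044 phi -11.46 tool 351.05 F [-1.8  5.6 -0.7] rxF 0.153 Mz 0.004 T 0.158 q6 0.03
```

```bash
c="bash ck.sh .24"
python3 -m jog '[[[-0.0003,-0.0010,0,0,0,-0.035,0.016]]]'>/dev/null; $c &&
python3 -m jog '[[[-0.0003,-0.0010,0,0,0,-0.035,0.016]]]'>/dev/null && $c &&
python3 -m jog '[[[-0.0004,-0.0010,0,0,0,-0.035,0.016]]]'>/dev/null && $c &&
python3 -m jog '[[[-0.0004,-0.0010,0,0,0,-0.035,0.016]]]'>/dev/null && $c &&
python3 -m jog '[[[-0.0004,-0.0010,0,0,0,-0.035,0.016]]]'>/dev/null && $c &&
python3 -m jog '[[[-0.0004,-0.0010,0,0,0,-0.035,0.016]]]'>/dev/null && $c &&
python3 -m jog '[[[-0.0005,-0.0009,0,0,0,-0.035,0.016]]]'>/dev/null && $c &&
python3 -m jog '[[[-0.0005,-0.0009,0,0,0,-0.035,0.016]]]'>/dev/null && $c
```

```text
t 8.15 r 0.0301 z 0.1044 phi -13.47 tool 349.04 F [-2.3  4.9 -0.8] rxF 0.126 Mz -0.012 T 0.115 q6 0.06
t 8.25 r 0.0301 z 0.1044 phi -15.44 tool 347.04 F [-1.8  5.3  0.1] rxF 0.139 Mz 0.006 T 0.145 q6 0.1
t 8.35 r 0.03 z 0.1044 phi -17.48 tool 345.03 F [-2.4  5.4 -0.7] rxF 0.131 Mz 0.031 T 0.162 q6 0.13
t 8.45 r 0.03 z 0.1044 phi -19.5 tool 343.02 F [-0.7  5.9 -0.6] rxF 0.16 Mz 0.048 T 0.208 q6 0.16
t 8.55 r 0.0301 z 0.1044 phi -21.49 tool 341.02 F [-0.   5.8 -0.7] rxF 0.161 Mz 0.075 T 0.236 q6 0.2
t 8.65 r 0.0301 z 0.1044 phi -23.57 tool 339.02 F [-1.1  5.3 -0.5] rxF 0.132 Mz 0.033 T 0.164 q6 0.23
t 8.75 r 0.03 z 0.1045 phi -25.48 tool 337.01 F [-0.6  5.2 -1.4] rxF 0.133 Mz 0.074 T 0.207 q6 0.26
t 8.85 r 0.0301 z 0.1045 phi -27.47 tool 335.0 F [-0.4  4.8 -0.8] rxF 0.123 Mz 0.057 T 0.18 q6 0.29
```

```bash
c="bash ck.sh .22"
python3 -m jog '[[[-0.0005,-0.0009,0,0,0,-0.035,0.016]]]'>/dev/null; $c &&
python3 -m jog '[[[-0.0006,-0.0009,0,0,0,-0.035,0.016]]]'>/dev/null && $c &&
python3 -m jog '[[[-0.0006,-0.0009,0,0,0,-0.035,0.016]]]'>/dev/null && $c &&
python3 -m jog '[[[-0.0006,-0.0009,0,0,0,-0.035,0.016]]]'>/dev/null && $c &&
python3 -m jog '[[[-0.0006,-0.0008,0,0,0,-0.035,0.016]]]'>/dev/null && $c &&
python3 -m jog '[[[-0.0007,-0.0008,0,0,0,-0.035,0.016]]]'>/dev/null && $c &&
python3 -m jog '[[[-0.0007,-0.0008,0,0,0,-0.035,0.016]]]'>/dev/null && $c &&
python3 -m jog '[[[-0.0007,-0.0008,0,0,0,-0.035,0.016]]]'>/dev/null && $c
```

```text
t 8.95 r 0.0301 z 0.1045 phi -29.41 tool 333.0 F [ 0.2  5.2 -1.3] rxF 0.139 Mz 0.073 T 0.212 q6 0.33
t 9.05 r 0.0301 z 0.1045 phi -31.47 tool 330.99 F [-0.1  4.  -0.7] rxF 0.102 Mz 0.061 T 0.163 q6 0.36
t 9.15 r 0.0301 z 0.1045 phi -33.48 tool 328.99 F [-0.1  4.8 -0.4] rxF 0.118 Mz 0.07 T 0.188 q6 0.39
t 9.25 r 0.0301 z 0.1046 phi -35.46 tool 326.99 F [-0.3  5.2 -0.8] rxF 0.122 Mz 0.025 T 0.147 q6 0.43
t 9.35 r 0.0301 z 0.1046 phi -37.35 tool 324.98 F [ 0.4  6.  -0.8] rxF 0.152 Mz 0.107 T 0.259 q6 0.46
t 9.45 r 0.03 z 0.1046 phi -38.89 tool 322.98 F [ 1.4  8.3 -0.3] rxF 0.221 Mz 0.118 T 0.339 q6 0.49
```

Torque is rising, so this is the seat, at a tool phi of about -38°. I'll continue in fine steps.

```bash
c="bash ck.sh .55"
python3 -m jog '[[[0,0,0,0,0,0,0.016]]]'>/dev/null; $c
python3 -m jog '[[[-0.0003,-0.0004,0,0,0,0,0.016]]]'>/dev/null; $c 
python3 -m jog '[[[-0.0003,-0.0004,0,0,0,0,0.016]]]'>/dev/null; $c
```

```text
t 9.55 r 0.03 z 0.1046 phi -38.77 tool 322.99 F [ 1.3  6.8 -0.9] rxF 0.184 Mz 0.074 T 0.258 q6 0.49
t 9.65 r 0.0301 z 0.1046 phi -39.45 tool 323.06 F [ 1.8  8.2 -0.6] rxF 0.224 Mz 0.118 T 0.342 q6 0.49
t 9.75 r 0.0301 z 0.1047 phi -40.27 tool 323.07 F [ 1.8  8.2 -1.1] rxF 0.222 Mz 0.1 T 0.322 q6 0.49
```

```bash
c="bash ck.sh .55"
python3 -m jog '[[[-0.0003,-0.0004,0,0,0,0,0.016]]]'>/dev/null; $c
python3 -m jog '[[[0,0,0,0,0,0,0.016]]]'>/dev/null; $c
```

```text
t 9.85 r 0.0301 z 0.1047 phi -41.06 tool 323.08 F [ 3.5  9.9 -0.8] rxF 0.293 Mz 0.081 T 0.374 q6 0.49
t 9.95 r 0.0302 z 0.1047 phi -40.97 tool 323.08 F [ 3.   9.1 -1.6] rxF 0.265 Mz 0.085 T 0.351 q6 0.49
```

```bash
c="bash ck.sh .55"
python3 -m jog '[[[-0.0003,-0.0004,0,0,0,0,0.016]]]'>/dev/null; $c
python3 -m jog '[[[-0.0003,-0.0004,0,0,0,0,0.016]]]'>/dev/null; $c
python3 -m jog '[[[0,0,0,0,0,0,0.016]]]'>/dev/null; $c
```

```text
t 10.05 r 0.0302 z 0.1047 phi -41.71 tool 323.08 F [ 3.  10.2 -1.2] rxF 0.29 Mz 0.073 T 0.363 q6 0.49
t 10.15 r 0.0302 z 0.1047 phi -42.48 tool 323.09 F [ 4.6 10.4 -1.6] rxF 0.325 Mz 0.072 T 0.396 q6 0.49
t 10.25 r 0.0303 z 0.1047 phi -42.44 tool 323.08 F [ 3.6 10.7 -1.1] rxF 0.313 Mz 0.113 T 0.426 q6 0.49
```

```bash
c="bash ck.sh .55"
python3 -m jog '[[[-0.0003,-0.0004,0,0,0,-0.02,0.016]]]'>/dev/null; $c
python3 -m jog '[[[-0.0003,-0.0004,0,0,0,-0.02,0.016]]]'>/dev/null; $c
python3 -m jog '[[[-0.0004,-0.0004,0,0,0,-0.02,0.016]]]'>/dev/null; $c
python3 -c "from h import *;print(arm.read_state()['width'])"
```

```text
t 10.35 r 0.0302 z 0.1047 phi -43.25 tool 321.94 F [ 3.6 12.4 -2.2] rxF 0.348 Mz 0.093 T 0.441 q6 0.51
t 10.45 r 0.0303 z 0.1047 phi -44.06 tool 320.76 F [ 4.2 11.8 -2.1] rxF 0.345 Mz 0.166 T 0.511 q6 0.53
t 10.55 r 0.0303 z 0.1047 phi -44.92 tool 319.61 F [ 5.3 13.  -2. ] rxF 0.391 Mz 0.121 T 0.512 q6 0.55
0.016247954483354456
```

```bash
c="bash ck.sh .6"
python3 -m jog '[[[-0.0003,-0.0004,0,0,0,-0.02,0.016]]]'>/dev/null; $c
python3 -m jog '[[[-0.0003,-0.0003,0,0,0,-0.01,0.016]]]'>/dev/null; $c
python3 -m jog '[[[0,0,0,0,0,0,0.016],[0,0,0,0,0,0,0.016]]]'>/dev/null; $c
python3 - <<'E'
from h import *
for n,(a,b,c,d) in(("top",(170,260,180,320)),("side",(120,240,200,340))):
    p,_=arm.capture(n);np.save(f"nip_{n}.npy",p);cv2.imwrite(f"pics/nip_{n}.png",cv2.resize(p[a:b,c:d,::-1],None,fx=5,fy=5,interpolation=cv2.INTER_CUBIC))
E
```

```text
t 10.65 r 0.0303 z 0.1047 phi -45.74 tool 318.47 F [ 5.5 14.5 -3. ] rxF 0.424 Mz 0.151 T 0.575 q6 0.56
t 10.75 r 0.0302 z 0.1047 phi -46.36 tool 317.9 F [ 4.9 15.5 -2.9] rxF 0.431 Mz 0.13 T 0.561 q6 0.57
t 10.95 r 0.0303 z 0.1047 phi -46.23 tool 317.95 F [ 5.8 15.6 -2.5] rxF 0.452 Mz 0.16 T 0.612 q6 0.57
```

View pics/nip_top.png

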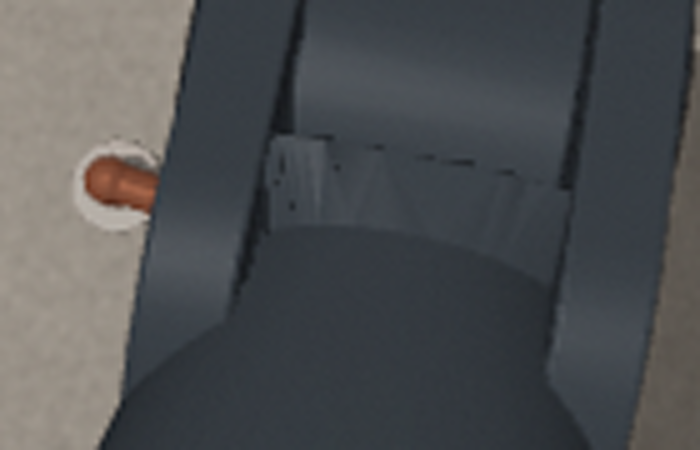

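View pics/nip_side.png

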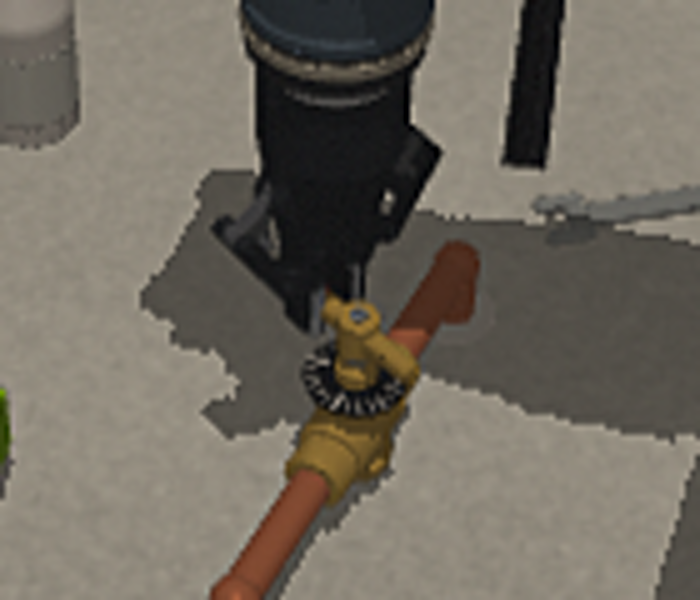

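The top view is blocked by the arm. The side view shows the bar clearly, with the hub at (360,318) and the far end at about (403,360).

Run:
```python
from h import *
h=ray("side",200+360/5-.4,120+318/5-.4,.12);print(h)
for uv in((405,358),(402,355),(408,362)):
    e=ray("side",200+uv[0]/5-.4,120+uv[1]/5-.4,.112); v=C-e[:2]; w=h[:2]-e[:2]
    print(e,np.hypot(*v),np.degrees(np.arctan2(v[1],v[0])),np.degrees(np.arctan2(w[1],w[0])))
p=np.load("nip_side.npy");cv2.imwrite("pics/nz.png",cv2.resize(p[165:215,250:300,::-1],None,fx=12,fy=12,interpolation=cv2.INTER_CUBIC))
```

```text
[ 0.46747638 -0.05740658  0.12      ]
[ 0.4414347  -0.04154065  0.112     ] 0.031362840444191686 -28.48815126142626 -31.351924450295193
[ 0.4432376  -0.04331302  0.112     ] 0.028941277200708763 -27.106507672299532 -30.175711112001565
[ 0.43953745 -0.03908647  0.112     ] 0.03422386753843938 -30.584764189638175 -33.25364342418844
```

View pics/nz.png

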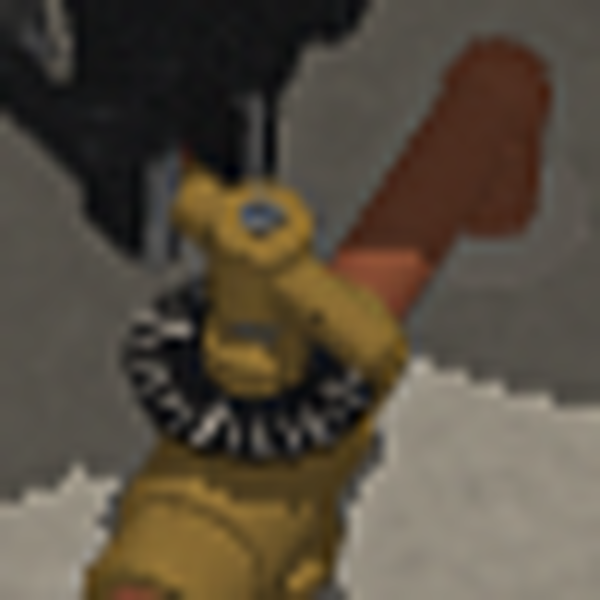

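```bash
c="bash ck.sh .6"
python3 -m jog '[[[0,0,0,0,0,0,0.03],[0,0,0,0,0,0,0.034],[0,0,0,0,0,0,0.034]]]'; $c
python3 -m jog '[[[0,0,0.01,0,0,0,0.034],[0,0,0.02,0,0,0,0.034],[0,0,0.03,0,0,0,0.034],[0,0,0.02,0,0,0,0.034],[-0.02,-0.04,0,0,0,0,0.034]]]'
python3 -m jog '[[[-0.02,-0.045,0,0,0,0,0.034],[-0.02,-0.045,0,0,0,0,0.034],[-0.02,-0.045,0,0,0,0,0.034],[-0.02,-0.045,0,0,0,0,0.034],[0,0,0,0,0,0,0.034]]]'
python3 - <<'E'
from h import *
for n,(a,b,c,d) in(("top",(190,250,200,300)),("side",(160,230,235,305))):
    p,_=arm.capture(n);np.save(f"rel_{n}.npy",p);cv2.imwrite(f"pics/rel_{n}.png",cv2.resize(p[a:b,c:d,::-1],None,fx=8,fy=8,interpolation=cv2.INTER_CUBIC))
E
```

```text
clock: 11.35
eef_pos: [0.4891, -0.08, 0.1046]
eef_rot: [0.36, 0.933, -0.0, 0.0]
ft_force: [0.7, -0.5, -0.2]
width: 0.034
t 11.35 r 0.0309 z 0.1046 phi -49.44 tool 317.85 F [ 0.7 -0.5 -0.2] rxF 0.006 Mz -0.032 T -0.026 q6 0.57
clock: 11.85
eef_pos: [0.4717, -0.1182, 0.1879]
eef_rot: [0.358, 0.934, 0.001, 0.003]
ft_force: [0.7, -1.8, -0.8]
width: 0.034
clock: 12.35
eef_pos: [0.3865, -0.3044, 0.1852]
eef_rot: [0.362, 0.932, -0.001, 0.0]
ft_force: [-0.1, 1.6, -0.9]
width: 0.0341
```

View pics/rel_top.png

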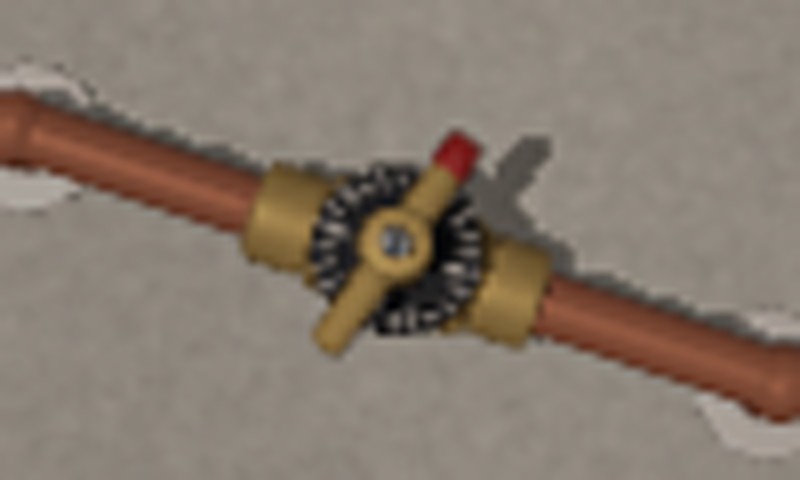

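View pics/rel_side.png

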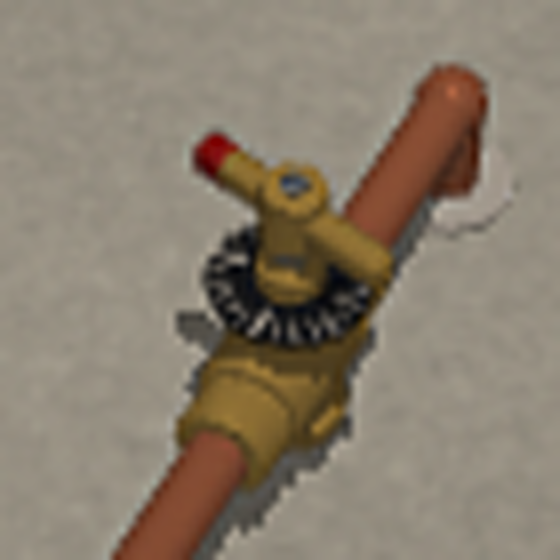

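Released, both views now show the whole bar. In the top crop the red end is at (458,157), the hub at (396,242) and the far end at (334,335).

```bash
cat >> h.py <<'E'
def bar(n,img):
    """bar angle: red end centroid from image, relative to known axis (both z~.1185)"""
    im=np.ascontiguousarray(img[:,:,::-1]);hsv=cv2.cvtColor(im,cv2.COLOR_BGR2HSV)
    m=((hsv[...,0]<5)|(hsv[...,0]>172))&(hsv[...,1]>150)&(hsv[...,2]>70)
    k,l,s,c=cv2.connectedComponentsWithStats(m.astype(np.uint8))
    for i in range(1,k):
        if s[i,4]>3:
            P=ray(n,*c[i],.1165);v=P[:2]-C;print(n,s[i,4],c[i].round(1),P.round(4),"r",np.hypot(*v).round(4),"ang",np.degrees(np.arctan2(v[1],v[0])).round(1))
E
python3 - <<'E'
from h import *
def ang(n,a,b,z=.1185):
    A=ray(n,*a,z);B=ray(n,*b,z);v=A-B;return A.round(4),B.round(4),np.hypot(*v[:2]).round(4),np.degrees(np.arctan2(v[1],v[0])).round(1)
f=lambda x,y,u0,v0,k:(u0+x/k-.45,v0+y/k-.45)
print("rel top",ang("top",f(458,157,200,190,8),f(334,335,200,190,8)))
print("rel side",ang("side",f(214,155,235,160,8),f(368,270,235,160,8)))
print("init top",ang("top",f(293,131,190,190,6),f(440,245,190,190,6)))
print("hub",ray("top",*f(396,242,200,190,8),.12))
bar("top",np.load("rel_top.npy"));bar("side",np.load("rel_side.npy"));bar("top",np.load("topp.npy"));bar("side",np.load("sidep.npy"))
E
```

```text
rel top (array([ 0.4966, -0.0738,  0.1185]), array([ 0.4407, -0.0372,  0.1185]), np.float64(0.0668), np.float64(-33.2))
rel side (array([ 0.4963, -0.0689,  0.1185]), array([ 0.44  , -0.0284,  0.1185]), np.float64(0.0694), np.float64(-35.7))
init top (array([ 0.4899, -0.0284,  0.1185]), array([ 0.4447, -0.0902,  0.1185]), np.float64(0.0765), np.float64(53.8))
hub [ 0.46970234 -0.05537565  0.12      ]
top 16 [256.6 209. ] [ 0.4972 -0.0734  0.1165] r 0.0328 ang -30.9
side 11 [261.2 178.5] [ 0.4972 -0.0724  0.1165] r 0.0324 ang -29.5
top 16 [238.3 211.4] [ 0.4899 -0.0282  0.1165] r 0.0352 ang 53.6
side 25 [261.8 192.1] [ 0.4872 -0.0251  0.1165] r 0.0363 ang 59.9
```

The washer meets the seat with the handle at about -32° (-33 top ends, -31 and -30 from the red end). The final handle angle should therefore be about +58°, approached clockwise. For the opening stroke the handle must go past about 103°. I'll go back over the red end.

```bash
c="bash ck.sh .6"
python3 -m jog '[[[0.018,0.0387,0,0,0,0.08,0.034],[0.018,0.0387,0,0,0,0.08,0.034],[0.018,0.0387,0,0,0,0,0.034],[0.018,0.0387,0,0,0,0,0.034],[0.018,0.0387,0,0,0,0,0.034]]]'
python3 -m jog '[[[0.018,0.0387,0,0,0,0,0.034],[0,0,0,0,0,0,0.034],[0,0,0,0,0,0,0.034]]]';$c; python3 -c "from h import *;st()"
```

```text
clock: 12.95
eef_pos: [0.4795, -0.1031, 0.1851]
eef_rot: [0.283, 0.959, 0.0, 0.0]
ft_force: [-0.0, -1.0, -0.1]
width: 0.0341
clock: 13.25
eef_pos: [0.4971, -0.0655, 0.1847]
eef_rot: [0.282, 0.959, -0.0, 0.0]
ft_force: [-0.4, 0.0, -0.5]
width: 0.0339
t 13.25 r 0.0295 z 0.1847 phi -17.8 tool 327.21 F [-0.4  0.  -0.5] rxF -0.003 Mz -0.033 T -0.036 q6 0.44
t 13.25 p [ 0.4971 -0.0655  0.1847] r 0.0295 phi -17.8 toolx 147.21 tilt 0.0 F [-0.36  0.03 -0.55] M [-0.034  0.011 -0.033] rxF -0.003 w 0.0339 q [-0.13  0.23 -0.15  1.18 -0.    0.44]
```

```bash
c="bash ck.sh .6"
python3 -m jog '[[[-0.0027,-0.0069,-0.02,0,0,0.01,0.034],[0,0,-0.015,0,0,0,0.034],[0,0,0,0,0,0,0.034],[0,0,-0.01,0,0,0,0.034],[0,0,-0.01,0,0,0,0.034]]]'; $c
python3 -m jog '[[[0,0,-0.01,0,0,0,0.034],[0,0,-0.01,0,0,0,0.034],[0,0,-0.005,0,0,0,0.034],[0,0,0,0,0,0,0.034]]]'; $c
python3 - <<'E'
from h import *
p,_=arm.capture("side");cv2.imwrite(f"pics/s5.png",cv2.resize(p[120:240,200:340,::-1],None,fx=5,fy=5,interpolation=cv2.INTER_CUBIC))
E
```

```text
clock: 13.75
eef_pos: [0.4946, -0.0747, 0.1297]
eef_rot: [0.279, 0.96, 0.0, 0.001]
ft_force: [-0.2, 0.7, 0.0]
width: 0.0337
t 13.75 r 0.0314 z 0.1297 phi -35.31 tool 327.54 F [-0.2  0.7  0. ] rxF 0.012 Mz -0.029 T -0.017 q6 0.42
clock: 14.15
eef_pos: [0.4937, -0.0743, 0.1037]
eef_rot: [0.279, 0.96, -0.0, -0.001]
ft_force: [0.8, 1.2, 1.3]
width: 0.0338
t 14.15 r 0.0305 z 0.1037 phi -35.85 tool 327.56 F [0.8 1.2 1.3] rxF 0.043 Mz 0.021 T 0.064 q6 0.42
```

View pics/s5.png

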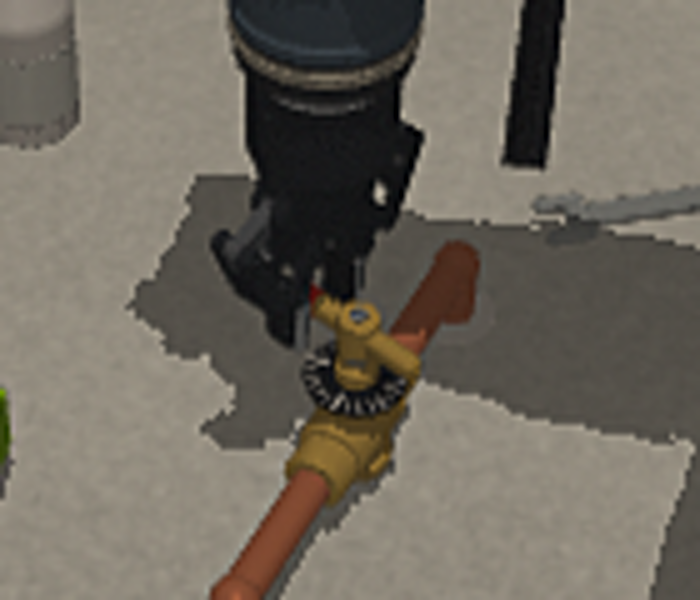

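```bash
c="bash ck.sh .6"
python3 -m jog '[[[0.0011,0.0017,0.001,0,0,0,0.02],[0,0,0,0,0,0,0.016],[0,0,0,0,0,0,0.016]]]'>/dev/null; $c
python3 - <<'E'
from h import *
s=arm.read_state();r=s["eef_pos"][:2]-C;ph=np.degrees(np.arctan2(r[1],r[0]));cur=s["eef_pos"][:2]
for k in range(1,26):
    a=np.radians(ph+6*k);n=C+.03*np.array([np.cos(a),np.sin(a)]);print(round(ph+6*k,1),(n-cur).round(4).tolist());cur=n
E
```

```text
t 14.5 r 0.0311 z 0.1058 phi -31.41 tool 327.57 F [-0.1 -1.3  0.6] rxF -0.037 Mz -0.016 T -0.053 q6 0.42
-25.4 [0.0005, 0.0033]
-19.4 [0.0012, 0.0029]
-13.4 [0.0009, 0.003]
-7.4 [0.0006, 0.0031]
-1.4 [0.0002, 0.0031]
4.6 [-0.0001, 0.0031]
10.6 [-0.0004, 0.0031]
16.6 [-0.0007, 0.0031]
22.6 [-0.0011, 0.003]
28.6 [-0.0014, 0.0028]
34.6 [-0.0016, 0.0027]
40.6 [-0.0019, 0.0025]
46.6 [-0.0022, 0.0023]
52.6 [-0.0024, 0.002]
58.6 [-0.0026, 0.0018]
64.6 [-0.0028, 0.0015]
70.6 [-0.0029, 0.0012]
76.6 [-0.003, 0.0009]
82.6 [-0.0031, 0.0006]
88.6 [-0.0031, 0.0002]
94.6 [-0.0031, -0.0001]
100.6 [-0.0031, -0.0004]
106.6 [-0.0031, -0.0007]
112.6 [-0.003, -0.0011]
118.6 [-0.0028, -0.0014]
```

```bash
c="bash ck.sh .4"
python3 -m jog '[[[0.0005,0.0033,-0.001,0,0,0.105,0.016],[0.0012,0.0029,0,0,0,0.105,0.016]]]'>/dev/null; $c &&
python3 -m jog '[[[0.0009,0.0030,0,0,0,0.105,0.016],[0.0006,0.0031,0,0,0,0.105,0.016]]]'>/dev/null && $c &&
python3 -m jog '[[[0.0002,0.0031,0,0,0,0.105,0.016],[-0.0001,0.0031,0,0,0,0.105,0.016]]]'>/dev/null && $c &&
python3 -m jog '[[[-0.0004,0.0031,0,0,0,0.105,0.016],[-0.0007,0.0031,0,0,0,0.105,0.016]]]'>/dev/null && $c
```

```text
t 14.7 r 0.0298 z 0.1046 phi -19.73 tool 339.81 F [ 0.1 -0.4 -0.4] rxF -0.009 Mz 0.04 T 0.031 q6 0.22
t 14.9 r 0.03 z 0.1047 phi -7.52 tool 351.87 F [ 0.3 -0.1  0.2] rxF -0.001 Mz 0.017 T 0.016 q6 0.02
t 15.1 r 0.0299 z 0.1047 phi 3.86 tool 3.89 F [ 0.7 -5.6  0.3] rxF -0.167 Mz 0.028 T -0.139 q6 -0.18
t 15.3 r 0.03 z 0.1048 phi 15.58 tool 15.92 F [ 1.7 -4.   0.2] rxF -0.13 Mz -0.089 T -0.218 q6 -0.37
```

Driving the spindle open now, with the torque reversed to about -0.15 N m. I'll continue.

```bash
c="bash ck.sh .4"
python3 -m jog '[[[-0.0011,0.0030,0,0,0,0.105,0.016],[-0.0014,0.0028,0,0,0,0.105,0.016]]]'>/dev/null; $c &&
python3 -m jog '[[[-0.0016,0.0027,0,0,0,0.105,0.016],[-0.0019,0.0025,0,0,0,0.105,0.016]]]'>/dev/null && $c &&
python3 -m jog '[[[-0.0022,0.0023,0,0,0,0.105,0.016],[-0.0024,0.0020,0,0,0,0.105,0.016]]]'>/dev/null && $c &&
python3 -m jog '[[[-0.0026,0.0018,0,0,0,0.105,0.016],[-0.0028,0.0015,0,0,0,0.105,0.016]]]'>/dev/null && $c
```

```text
t 15.5 r 0.0302 z 0.105 phi 27.49 tool 27.95 F [ 4.7 -3.8  0.5] rxF -0.168 Mz 0.007 T -0.16 q6 -0.57
t 15.7 r 0.0303 z 0.1051 phi 39.25 tool 39.99 F [ 4.9 -2.3 -0.4] rxF -0.149 Mz -0.036 T -0.185 q6 -0.77
t 15.9 r 0.0305 z 0.1052 phi 50.95 tool 52.03 F [ 6.5 -1.6  0.8] rxF -0.184 Mz -0.001 T -0.185 q6 -0.98
t 16.1 r 0.0306 z 0.1053 phi 62.79 tool 64.07 F [7.  1.2 0.8] rxF -0.174 Mz -0.021 T -0.196 q6 -1.18
```

```bash
c="bash ck.sh .4"
python3 -m jog '[[[-0.0029,0.0012,0,0,0,0.105,0.016],[-0.0030,0.0009,0,0,0,0.105,0.016]]]'>/dev/null; $c &&
python3 -m jog '[[[-0.0031,0.0006,0,0,0,0.105,0.016],[-0.0031,0.0002,0,0,0,0.105,0.016]]]'>/dev/null && $c &&
python3 -m jog '[[[-0.0031,-0.0001,0,0,0,0.105,0.016],[-0.0031,-0.0004,0,0,0,0.105,0.016]]]'>/dev/null && $c &&
python3 -m jog '[[[-0.0031,-0.0007,0,0,0,0.105,0.016],[-0.0030,-0.0011,0,0,0,0.105,0.016]]]'>/dev/null && $c &&
python3 -m jog '[[[-0.0028,-0.0014,0,0,0,0.105,0.016],[0,0,0,0,0,0,0.016]]]'>/dev/null && $c
python3 - <<'E'
from h import *
p,_=arm.capture("side");cv2.imwrite(f"pics/s6.png",cv2.resize(p[120:240,200:340,::-1],None,fx=5,fy=5,interpolation=cv2.INTER_CUBIC))
bar("side",p)
E
```

```text
t 16.3 r 0.0305 z 0.1053 phi 74.76 tool 76.11 F [ 6.8  2.7 -0.5] rxF -0.178 Mz -0.015 T -0.193 q6 -1.39
t 16.5 r 0.0304 z 0.1052 phi 86.92 tool 88.15 F [ 6.5  4.  -0.5] rxF -0.192 Mz -0.031 T -0.223 q6 -1.59
t 16.7 r 0.0303 z 0.1051 phi 99.03 tool 100.18 F [ 5.2  4.1 -0. ] rxF -0.176 Mz 0.004 T -0.173 q6 -1.81
t 16.9 r 0.0303 z 0.105 phi 111.46 tool 112.22 F [2.9 5.  0.4] rxF -0.138 Mz -0.022 T -0.16 q6 -2.02
t 17.1 r 0.0303 z 0.1049 phi 118.36 tool 118.21 F [ 2.3  3.9 -2. ] rxF -0.118 Mz -0.045 T -0.163 q6 -2.13
side 19 [275.3 195.6] [ 0.4521 -0.0198  0.1165] r 0.0404 ang 114.8
```

View pics/s6.png

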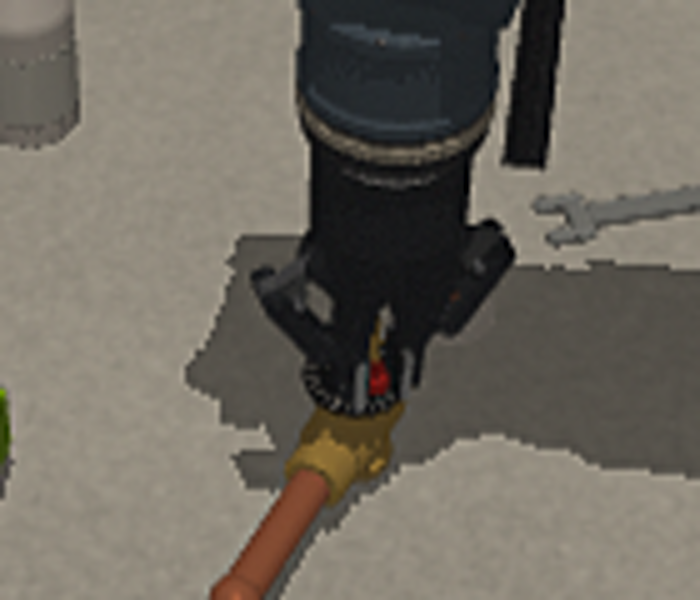

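The side view shows the red end between the fingers at about 112°, so the spindle is at roughly 115° or more. Next I'll come back clockwise and stop a little short of +58°.

Run:
```python
from h import *
s=arm.read_state();r=s["eef_pos"][:2]-C;ph=np.degrees(np.arctan2(r[1],r[0]));cur=s["eef_pos"][:2]
for k in range(1,17):
    a=np.radians(ph-4*k);n=C+.03*np.array([np.cos(a),np.sin(a)]);print(round(ph-4*k,1),(n-cur).round(4).tolist());cur=n
```

```text
114.2 [0.002, 0.0007]
110.2 [0.0019, 0.0008]
106.2 [0.002, 0.0007]
102.2 [0.002, 0.0005]
98.2 [0.0021, 0.0004]
94.2 [0.0021, 0.0002]
90.2 [0.0021, 0.0001]
86.2 [0.0021, -0.0001]
82.2 [0.0021, -0.0002]
78.2 [0.0021, -0.0004]
74.2 [0.002, -0.0005]
70.2 [0.002, -0.0006]
66.2 [0.0019, -0.0008]
62.2 [0.0019, -0.0009]
58.2 [0.0018, -0.001]
54.2 [0.0017, -0.0012]
```

```bash
c="bash ck.sh .4"
python3 -m jog '[[[0.0020,0.0007,0,0,0,-0.07,0.016],[0.0019,0.0008,0,0,0,-0.07,0.016],[0.0020,0.0007,0,0,0,-0.07,0.016],[0.0020,0.0005,0,0,0,-0.07,0.016]]]'>/dev/null; $c &&
python3 -m jog '[[[0.0021,0.0004,0,0,0,-0.07,0.016],[0.0021,0.0002,0,0,0,-0.07,0.016]]]'>/dev/null && $c &&
python3 -m jog '[[[0.0021,0.0001,0,0,0,-0.07,0.016],[0.0021,-0.0001,0,0,0,-0.07,0.016]]]'>/dev/null && $c &&
python3 -m jog '[[[0.0021,-0.0002,0,0,0,-0.07,0.016]]]'>/dev/null && $c &&
python3 -m jog '[[[0.0021,-0.0004,0,0,0,-0.07,0.016]]]'>/dev/null && $c &&
python3 -m jog '[[[0.0020,-0.0005,0,0,0,-0.07,0.016]]]'>/dev/null && $c &&
python3 -m jog '[[[0.0020,-0.0006,0,0,0,-0.07,0.016]]]'>/dev/null && $c &&
python3 -m jog '[[[0.0019,-0.0008,0,0,0,-0.07,0.016]]]'>/dev/null && $c
```

```text
t 17.55 r 0.0297 z 0.1046 phi 103.09 tool 101.74 F [0.1 0.1 0.5] rxF -0.002 Mz 0.008 T 0.006 q6 -1.84
t 17.75 r 0.0297 z 0.1046 phi 94.95 tool 93.72 F [-0.7 -0.3  1.1] rxF 0.02 Mz 0.011 T 0.031 q6 -1.69
t 17.95 r 0.0296 z 0.1046 phi 86.8 tool 85.7 F [-2.8  0.   0.8] rxF 0.083 Mz 0.031 T 0.114 q6 -1.55
t 18.05 r 0.0295 z 0.1045 phi 83.54 tool 81.69 F [-4.1  0.8  1. ] rxF 0.121 Mz 0.049 T 0.17 q6 -1.48
t 18.15 r 0.0295 z 0.1044 phi 79.82 tool 77.68 F [-5.4 -0.   1.8] rxF 0.157 Mz 0.024 T 0.181 q6 -1.41
t 18.25 r 0.0294 z 0.1044 phi 75.79 tool 73.67 F [-3.3  0.8  1.6] rxF 0.099 Mz 0.042 T 0.141 q6 -1.34
t 18.35 r 0.0294 z 0.1044 phi 71.71 tool 69.66 F [-4.6  1.5  1.5] rxF 0.143 Mz 0.046 T 0.189 q6 -1.28
t 18.45 r 0.0294 z 0.1044 phi 67.67 tool 65.65 F [-3.7  1.7  1.6] rxF 0.12 Mz 0.048 T 0.168 q6 -1.21
```

```bash
c="bash ck.sh .4"
python3 -m jog '[[[0.0019,-0.0009,0,0,0,-0.07,0.016]]]'>/dev/null; $c
python3 -m jog '[[[0.0018,-0.0010,0,0,0,-0.07,0.016]]]'>/dev/null; $c
python3 -m jog '[[[0.0006,-0.0004,0,0,0,-0.02,0.016],[0,0,0,0,0,0,0.016]]]'>/dev/null; $c
python3 -m jog '[[[0,0,0,0,0,0,0.03],[0,0,0,0,0,0,0.034],[0,0,0,0,0,0,0.034]]]'; $c
python3 -m jog '[[[0,0,0.01,0,0,0,0.034],[0,0,0.02,0,0,0,0.034],[0,0,0.03,0,0,0,0.034],[0,0,0.02,0,0,0,0.034],[-0.02,-0.04,0,0,0,0,0.034]]]'
python3 -m jog '[[[-0.02,-0.045,0,0,0,0,0.034],[-0.02,-0.045,0,0,0,0,0.034],[-0.02,-0.045,0,0,0,0,0.034],[-0.02,-0.045,0,0,0,0,0.034],[-0.02,-0.04,0,0,0,0,0.034]]]'
python3 - <<'E'
from h import *
for n,(a,b,c,d) in(("top",(190,250,200,300)),("side",(160,230,235,305))):
    p,_=arm.capture(n);np.save(f"fin_{n}.npy",p);bar(n,p);cv2.imwrite(f"pics/fin_{n}.png",cv2.resize(p[a:b,c:d,::-1],None,fx=8,fy=8,interpolation=cv2.INTER_CUBIC))
E
```

```text
t 18.55 r 0.0293 z 0.1044 phi 63.57 tool 61.64 F [-3.9  2.8  1.2] rxF 0.139 Mz 0.109 T 0.248 q6 -1.14
t 18.65 r 0.0293 z 0.1044 phi 59.57 tool 57.63 F [-3.5  0.7  2.4] rxF 0.1 Mz 0.062 T 0.162 q6 -1.07
t 18.85 r 0.0294 z 0.1044 phi 57.66 tool 56.7 F [-3.5  1.3  1. ] rxF 0.107 Mz 0.084 T 0.191 q6 -1.05
clock: 19.15
eef_pos: [0.4852, -0.0318, 0.1046]
eef_rot: [-0.475, 0.88, -0.0, 0.0]
ft_force: [-0.2, -0.9, -0.4]
width: 0.034
t 19.15 r 0.0296 z 0.1046 phi 56.67 tool 56.69 F [-0.2 -0.9 -0.4] rxF -0.009 Mz 0.043 T 0.035 q6 -1.05
clock: 19.65
eef_pos: [0.4678, -0.0699, 0.1878]
eef_rot: [-0.477, 0.879, -0.001, 0.002]
ft_force: [0.4, -0.5, 0.1]
width: 0.0339
clock: 20.15
eef_pos: [0.3639, -0.2938, 0.1855]
eef_rot: [-0.474, 0.88, -0.001, 0.0]
ft_force: [1.8, 0.4, -0.1]
width: 0.034
top 19 [237.4 212.8] [ 0.4863 -0.0261  0.1165] r 0.035 ang 60.4
side 24 [263.1 192.9] [ 0.4837 -0.023   0.1165] r 0.0365 ang 66.3
```

View pics/fin_top.png

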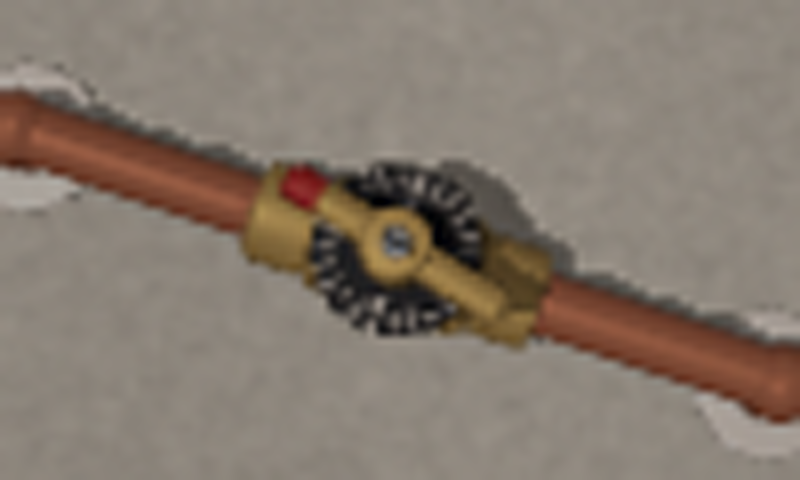

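View pics/fin_side.png

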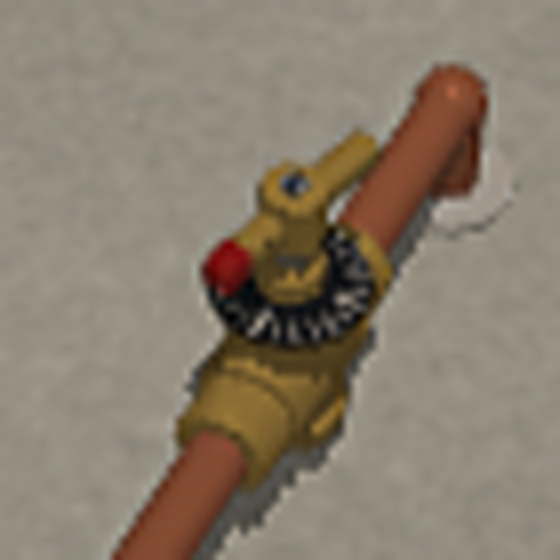

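Run:
```python
from h import *
def ang(n,a,b,z=.1185):
    A=ray(n,*a,z);B=ray(n,*b,z);v=A-B;return A.round(4),B.round(4),np.hypot(*v[:2]).round(4),np.degrees(np.arctan2(v[1],v[0])).round(1)
f=lambda x,y,u0,v0,k:(u0+x/k-.45,v0+y/k-.45)
print("fin top",ang("top",f(304,187,200,190,8),f(490,300,200,190,8)))
print("fin side",ang("side",f(228,265,235,160,8),f(362,148,235,160,8)))
# objective bar angle via mask PCA: brass/red pixels differing between rel and fin pictures, around hub
for n in("top","side"):
    a=np.load(f"rel_{n}.npy").astype(int);b=np.load(f"fin_{n}.npy").astype(int)
    df=np.abs(a-b).sum(2)>60
    for nm,im in(("rel",a),("fin",b)):
        hsv=cv2.cvtColor(im.astype(np.uint8),cv2.COLOR_RGB2HSV)
        m=df&(((hsv[...,0]>=14)&(hsv[...,0]<32)&(hsv[...,1]>120)|((hsv[...,0]<6)|(hsv[...,0]>172))&(hsv[...,1]>150))&(hsv[...,2]>70))
        m[:185 if n=="top" else 160]=0;m[255:]=0;m[:,:200]=0;m[:,310:]=0
        v,u=np.nonzero(m);P=np.array([ray(n,x,y,.1165)[:2] for x,y in zip(u,v)])
        P=P[np.hypot(*(P-C).T)<.048]
        Q=P-P.mean(0);w=np.linalg.svd(Q)[2][0];print(n,nm,len(P),P.mean(0).round(4),(np.degrees(np.arctan2(w[1],w[0]))%180).round(1))
```

```text
fin top (array([ 0.486 , -0.0265,  0.1185]), array([ 0.4527, -0.0848,  0.1185]), np.float64(0.0672), np.float64(60.3))
fin side (array([ 0.4836, -0.022 ,  0.1185]), array([ 0.4496, -0.0813,  0.1185]), np.float64(0.0683), np.float64(60.1))
top rel 149 [ 0.4681 -0.0604] 89.9
top fin 117 [ 0.467 -0.063] 65.1
side rel 84 [ 0.4699 -0.0502] 140.9
side fin 96 [ 0.466  -0.0481] 62.1
```

The estimates put the spindle 91 to 96° open: 93.5 top, 95.8 side, about 95 by feel. That is within tolerance, but there is time for one more nudge of about 4° in the shutting direction.

```bash
c="bash ck.sh .6"
python3 -m jog '[[[0.02,0.045,0,0,0,0,0.034],[0.02,0.045,0,0,0,0,0.034],[0.02,0.045,0,0,0,0,0.034],[0.02,0.045,0,0,0,0,0.034],[0.02,0.04,0,0,0,0,0.034]]]'>/dev/null
python3 -m jog '[[[0.02,0.04,0,0,0,0,0.034],[0,0,0,0,0,0,0.034],[0,0,0,0,0,0,0.034],[0,0,0,0,0,0,0.034]]]';$c
```

```text
clock: 21.15
eef_pos: [0.4848, -0.0321, 0.1849]
eef_rot: [-0.474, 0.88, -0.0, 0.0]
ft_force: [-0.3, -1.4, 0.1]
width: 0.0339
t 21.15 r 0.029 z 0.1849 phi 57.14 tool 56.65 F [-0.3 -1.4  0.1] rxF -0.015 Mz -0.034 T -0.049 q6 -1.05
```

```bash
c="bash ck.sh .6"
python3 -m jog '[[[-0.0014,0.001,-0.02,0,0,0,0.034],[0,0,-0.02,0,0,0,0.034],[0,0,-0.01,0,0,0,0.034],[0,0,-0.01,0,0,0,0.034],[0,0,-0.01,0,0,0,0.034]]]'>/dev/null;$c
python3 -m jog '[[[0,0,-0.01,0,0,0,0.034],[0,0,0,0,0,0,0.034],[0,0,0,0,0,0,0.016],[0,0,0,0,0,0,0.016],[0,0,0,0,0,0,0.016]]]'>/dev/null;$c
python3 -m jog '[[[0.0009,-0.0005,0,0,0,-0.035,0.016]]]'>/dev/null;$c
python3 -m jog '[[[0.0009,-0.0005,0,0,0,-0.035,0.016]]]'>/dev/null;$c
```

```text
t 21.65 r 0.0293 z 0.1144 phi 59.68 tool 56.61 F [ 0.5 -0.2  0.4] rxF -0.014 Mz -0.016 T -0.03 q6 -1.05
t 22.15 r 0.0298 z 0.1049 phi 60.04 tool 56.66 F [ 0.7 -0.3 -0.1] rxF -0.022 Mz -0.014 T -0.036 q6 -1.05
t 22.25 r 0.0297 z 0.1048 phi 58.55 tool 54.65 F [-3.5  0.5  0.3] rxF 0.096 Mz 0.008 T 0.104 q6 -1.02
t 22.35 r 0.0297 z 0.1047 phi 57.12 tool 52.58 F [-3.2  2.3  1.9] rxF 0.116 Mz 0.022 T 0.138 q6 -0.98
```

```bash
c="bash ck.sh .6"
python3 -m jog '[[[0.0008,-0.0005,0,0,0,-0.015,0.016]]]'>/dev/null;$c
python3 -m jog '[[[0.0008,-0.0005,0,0,0,0,0.016],[0,0,0,0,0,0,0.016]]]'>/dev/null;$c
python3 -m jog '[[[0,0,0,0,0,0,0.03],[0,0,0,0,0,0,0.034],[0,0,0,0,0,0,0.034]]]'>/dev/null; $c
python3 -m jog '[[[0,0,0.01,0,0,0,0.034],[0,0,0.02,0,0,0,0.034],[0,0,0.03,0,0,0,0.034],[0,0,0.02,0,0,0,0.034],[-0.02,-0.04,0,0,0,0,0.034]]]'>/dev/null
python3 -m jog '[[[-0.02,-0.045,0,0,0,0,0.034],[-0.02,-0.045,0,0,0,0,0.034],[-0.02,-0.045,0,0,0,0,0.034],[-0.02,-0.045,0,0,0,0,0.034],[-0.02,-0.04,0,0,0,0,0.034]]]'
python3 - <<'E'
from h import *
for n,(a,b,c,d) in(("top",(190,250,200,300)),("side",(160,230,235,305))):
    p,_=arm.capture(n);np.save(f"fin2_{n}.npy",p);bar(n,p);cv2.imwrite(f"pics/fin2_{n}.png",cv2.resize(p[a:b,c:d,::-1],None,fx=8,fy=8,interpolation=cv2.INTER_CUBIC))
    q=np.load(n+"p.npy");df=np.abs(p.astype(int)-q).sum(2).astype(float);cv2.imwrite(f"pics/full_{n}.png",p[:,:,::-1])
E
```

```text
t 22.45 r 0.0298 z 0.1046 phi 55.28 tool 51.73 F [-4.1  3.3  2.3] rxF 0.156 Mz 0.049 T 0.205 q6 -0.97
t 22.65 r 0.0299 z 0.1046 phi 52.83 tool 51.83 F [-3.4  1.8  3.4] rxF 0.114 Mz -0.011 T 0.103 q6 -0.97
t 22.95 r 0.0298 z 0.1045 phi 52.45 tool 51.79 F [-0.6 -0.7  0.2] rxF 0.003 Mz -0.025 T -0.022 q6 -0.97
clock: 23.95
eef_pos: [0.3659, -0.2948, 0.1854]
eef_rot: [-0.437, 0.9, -0.001, 0.0]
ft_force: [1.2, -0.8, 0.7]
width: 0.0341
top 16 [237.9 211.8] [ 0.4891 -0.0272  0.1165] r 0.0355 ang 55.5
side 25 [262.3 192.2] [ 0.486  -0.0249  0.1165] r 0.0358 ang 61.7
```

View pics/fin2_top.png

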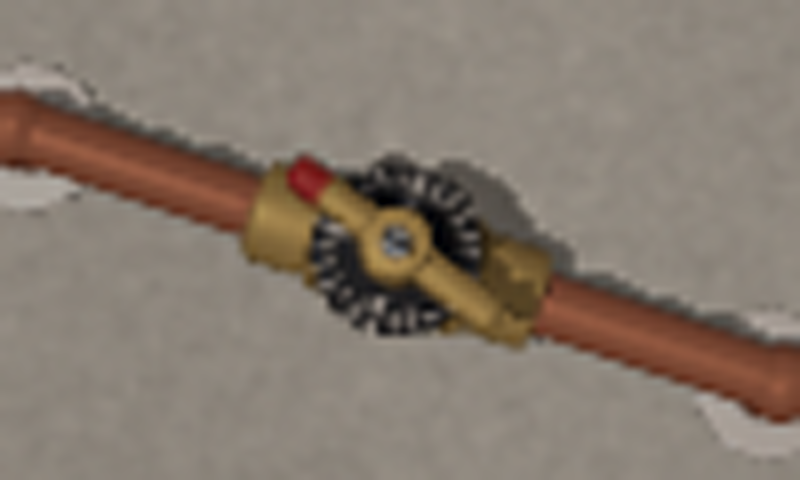

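View pics/full_top.png

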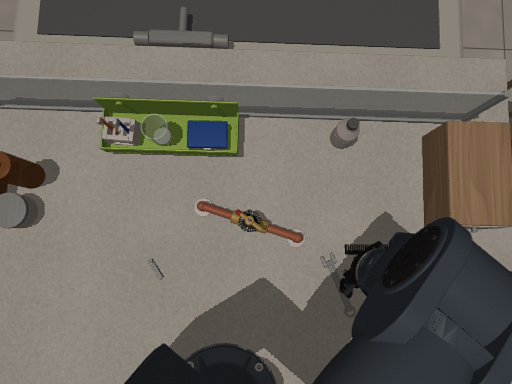

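The bar in the top crop now runs from red (309,178) to far end (492,312). That makes it about 88.8° from the seat by the two-end measure, 86 to 91° by the red end and 90° by feel. The toiletries are where they were, and the gripper hangs clear about 0.17 m up.

```bash
python3 -m jog '[[[0,0,0,0,0,0,0.034],[0,0,0,0,0,0,0.034],[0,0,0,0,0,0,0.034]]]'; python3 -c "
from cell import arm;print(arm.finish_job())"
```

```text
clock: 24.35
eef_pos: [0.3676, -0.2919, 0.1847]
eef_rot: [-0.437, 0.899, -0.0, 0.0]
ft_force: [0.5, -0.3, 0.3]
width: 0.0342
the job is handed in; nothing more can be done
None
```

The job is handed in at 24.4 s of the 72 s allowed. The spindle stands about 89° open from the seat, and it was last moved in the shutting direction. No verdict was reported.

- **Shutting:** I turned the valve clockwise until the washer nipped. The nip held at about 0.55–0.6 N m for more than 0.2 s, below the 0.9 N m that crushes it. After letting go, the handle rested at about -32°, which I took as the point where the washer meets the seat.
- **Opening and returning:** I wound the handle open to about 112–115°, which puts the spindle at roughly 115–123°. I then came back clockwise only, with a final nudge of about 4–5°, and let go.
- **Last checks:** The final spindle angle came out at 88.8° from the two bar ends in the top view. The red end gave 86° in the top view and 91° in the side view, and the force and tool position gave about 90°. These spread over about 5° but are all within the ten degrees allowed.
- **Toiletries and arm:** In the last top view everything stood where it was, by eye; I did not measure it. The gripper covered part of the comb in that picture, but it hung about 0.17 m above it and the force reading was near zero.

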